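# Nest the three copper pudding moulds

## Robot

A 6-joint arm with a two-finger parallel gripper is mounted at the origin on the work surface. World frame = base frame: x ahead of the robot, y to its left, z up, the work surface at z = 0. Lengths are in m, angles in rad, forces in N, time in s.
With the tool pointing down it reaches from about 0.275 to 0.725 m from the base axis. Payload 5.6 kg.
Tool frame: the origin (TCP) lies midway between the tips of the shut fingers; the grasp point (between the pads) lies manip.pinch_z behind it (manip.pinch_z is the distance from the TCP to the grasp point, in m); x points along the fingers, z is the direction in which the jaws open and shut, and the axes are right-handed (so a half turn about x gives the same grasp; the last joint's range is limited). The gripper opens to 85 mm and grips with 20 to 120 N. Pads are 22 mm wide; open, the fingers measure 114 mm over their backs; the gripper's body (76 mm by 85 mm) begins 54 mm behind the grasp point. The pads swing forward as they close: fully open they stand 13 mm farther back than shut.
Start: joints at [1.448, 0.255, 0.108, 0, -1.424, -0.285], TCP at [0.218, 0.505, 0.198] pointing down, gripper open.
Joint ranges: [-2.95, 2.95], [-1.21, 1.97], [-1.09, 1.5], [-2.87, 1.71], [-2.94, -0.07], [-3.05, 3.05]. Speed limits (rad/s): [2.57, 2.57, 3.14, 3.14, 3.14, 3.14].

## Interface

Orientations are given as a rotation vector (axis times angle).
In Python, from bench import manip, imaging gives the robot as it stands.
- The arm moves only by the shell command python3 -m handwheel 'ROWS'. ROWS is JSON, a list that holds one entry, the list of rows, each a list of 7 numbers: the turn, a rotation vector about the tool's x, y, z each as a share of pi/2 rad, from -1 to 1, then the shift along the tool's x, y, z each as a share of 0.4 m, from -1 to 1, then the closure in counts, from 0 (fully open) to 255 (shut). A call has 1 to 20 rows; each row shifts and turns the commanded pose from where the row before left it, along the tool's axes as they then stand; what a row does not reach is not made up. A row lasts 1/8 s, in which the tool goes at most 62.5 mm and 10.7 degrees, less where a joint would pass 70% of its speed; a pose out of reach is approached as far as the arm can. A call with a number of a shift or a turn outside -1 to 1 is refused whole. A call with a gripper value outside its range is refused whole. The fingers move at their own pace and stop on an object; the grip force is fixed at half the most. Time passes only in rows, so rows that do not move let the fingers close. It gives the time, the measured TCP pose, the force and the opening at its end, in the units of the state.
- manip.sense(): the state, without advancing time (a new reading comes with each control period).
- imaging.grab_frame(name): name is "scene" or "top" or "wrist"; returns (picture, depth): 420x560x3 uint8, red, green, blue; 420x560 float32, m along the optical axis (not along the pixel's ray), 0 where there is no reading.
- imaging.camera_info(name): a dict with "K" (3x3 intrinsics, pixels), "D" ([k1, k2, p1, p2, k3] as OpenCV has them; the pictures are not rectified), "view" (4x4, takes a point from world to camera coordinates). Camera axes: x right, y down, z forward; pixel columns grow to the right and rows downward; lengths in m; the calibration is good to about 2 mm. A picture is of the moment at which its call begins: read the wrist's pose just before it. camera_info takes no time and is no camera call; for the wrist camera it gives the pose at the moment of the call.
- manip.sign_off(): hands the job in, once; it reports no verdict.
The state is a dict: "time": time; "joint_pos": joint angles; "qvel": joint speeds; "joint_efforts": joint torques, N m; "position": TCP position; "eef_rot": TCP orientation; "force": force on the tool from outside, world axes, zero at the start; "ft_torque": the same for the moment, N m; "gripper_width": opening from 0.0 (shut) to 1.0 (fully open).
Only numpy, scipy, OpenCV 4.12 (cv2) and the standard library are available. Lean on these libraries where they do the work, as an engineer would, in place of code of your own. Each camera call takes 0.05 s, during which the arm holds its last target. There are 200 camera calls.

## Task

Nest the three copper moulds by size on the counter: stand the middle one inside the wide one, then stand the narrow one inside the middle one, each upright and right down on the floor of the one around it. Set them down rather than dropping them, and leave the steel mould where it stands; it is not part of the set.

Things in the scene. Friction and masses are not known exactly. Their poses are not given: they have to be found in the camera images.
- large_center (a point): Wide, shallow copper mould, open and round, 120 mm across, 45 mm tall, upright; wall 3 mm, floor 4 mm thick; inside 114 mm across at the mouth, 104 mm at the floor. About 0.3 kg. Point: on its axis, half-way up (22.5 mm above its underside); z is the axis, upward. It need not be lifted.
- medium_center (a point): Middle copper mould, open and round, 64 mm across (top 40 mm straight, foot 56 mm), 72 mm tall, upright; wall 3 mm, floor 4 mm; mouth 58 mm, inner floor 50 mm across. 0.13 to 0.25 kg. Point: on its axis, half-way up (36 mm); z is the axis, upward. Seated in the wide one, its point is 17.5 mm above that one's and its top 31 mm stand clear of that rim: hold it there, across the outside.
- small_center (a point): Narrow, tall copper mould, open and round, 42 mm across (top 60 mm straight, foot 34 mm), 104 mm tall, upright; wall 3 mm, floor 4 mm. 0.09 to 0.18 kg. Point: on its axis, half-way up (52 mm); z is the axis, upward. Seated in the middle one, its point is 20 mm above that one's and its top 36 mm stand clear of that rim: hold it there, across the outside.
- steel_center (a point): A silver-grey steel mould of the same shape and size as the middle copper one (64 mm across, 72 mm tall), a bystander to leave alone. The point lies on its axis, half-way up (36 mm above its underside).

How it is judged:
By the outcome, as a careful person would: the job done as asked, in the order asked, and still so for the second after the job is handed in, with the robot touching nothing.
It also fails if it takes over 58 s, if anything falls off the work surface, if the arm or the gripper's body presses on something with over 40 N, if the wrist force passes 120 N, or if a joint passes its speed limit or range.

## Working session

There is one attempt and no reset: what is moved stays moved. The work goes in short steps, Python scripts to look and compute and a shell command to move; the robot and the scene stay as the last step left them, time stands still between calls to the robot, and variables do not carry over. Pictures are saved under pics/ and viewed, about 8 in all and at most 12, crops included, and the job is handed in when it is done.

```bash
mkdir -p pics; ls; cat > h.py <<'E'
import numpy as np, cv2
from bench import manip, imaging
def save(n,f):
    cv2.imwrite(f'pics/{f}.png',n[:,:,::-1])
def cloud(name):
    ci=imaging.camera_info(name); rgb,d=imaging.grab_frame(name)
    K=np.array(ci["K"]);D=np.array(ci["D"]);V=np.array(ci["view"])
    h,w=d.shape; u,v=np.meshgrid(np.arange(w),np.arange(h))
    n=cv2.undistortPoints(np.stack([u,v],-1).reshape(-1,1,2).astype(np.float64),K,D).reshape(h,w,2)
    P=np.dstack([n[...,0]*d,n[...,1]*d,d])
    W=(P-V[:3,3])@V[:3,:3]
    W[d<=0]=np.nan
    return rgb,d,W,ci
def circ(p):
    A=np.c_[2*p,np.ones(len(p))]; s=np.linalg.lstsq(A,(p**2).sum(1),rcond=None)[0]
    return s[0],s[1],np.sqrt(s[2]+s[0]**2+s[1]**2)
E
python3 - <<'E'
from h import *
s=manip.sense(); print({k:np.round(v,3) for k,v in s.items()}, manip.pinch_z)
ims=[]
for n in("scene","top"):
    rgb,d,W,ci=cloud(n); np.savez(f'{n}.npz',rgb=rgb,W=W); ims.append(rgb)
    print(n,np.round(np.linalg.inv(ci["view"])[:3],3).tolist(),(d>0).mean())
a=np.vstack(ims); save(cv2.resize(a,(400,600),interpolation=cv2.INTER_AREA) if 0 else ims[1],'top0'); save(ims[0],'scene0')
E
```

```text
pics
{'time': np.float64(0.0), 'joint_pos': array([ 1.448,  0.256,  0.107, -0.   , -1.424, -0.285]), 'qvel': array([ 0.001, -0.   ,  0.001,  0.001,  0.   ,  0.   ]), 'joint_efforts': array([ 0.0000e+00, -3.8662e+01,  2.3794e+01,  5.3650e+00, -6.0000e-03,
        0.0000e+00]), 'position': array([0.218, 0.504, 0.197]), 'eef_rot': array([ 1.501,  0.987, -1.504]), 'force': array([0.816, 0.222, 0.28 ]), 'ft_torque': array([ 0.021, -0.043,  0.035]), 'gripper_width': np.float64(0.994)} 0.0187
scene [[-0.45, 0.521, -0.725, 1.269], [0.893, 0.265, -0.364, 0.381], [0.003, -0.811, -0.584, 0.66]] 0.9803018707482993
top [[0.007, -0.996, 0.084, 0.436], [-0.999, -0.004, 0.032, -0.017], [-0.031, -0.084, -0.996, 1.205]] 0.9958588435374149
```

View pics/top0.png

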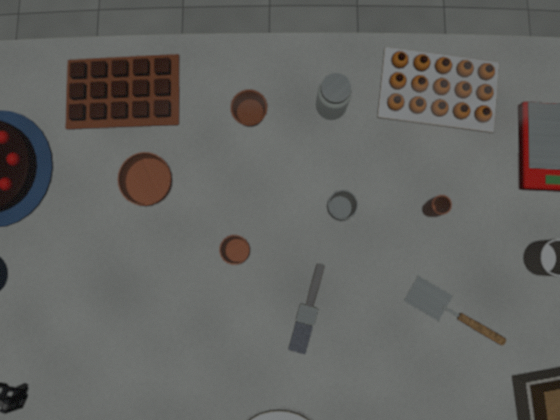

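View pics/scene0.png

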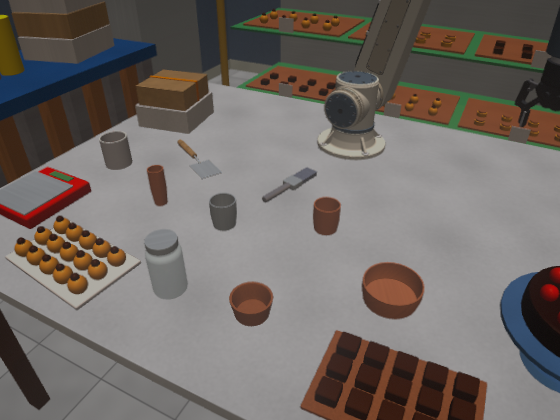

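The top view shows the wide mould at (146,179), the middle at (235,249), the narrow at (437,206) and the steel at (341,206). The copper bowl at (249,107) is low and not part of the set. The scene view agrees: wide (392,290), middle (326,216), narrow (157,185), steel (223,212), low bowl (251,303). Next I'll measure the rims.

```bash
python3 - <<'E'
from h import *
z=np.load('top.npz');W=z['W'];hsv=cv2.cvtColor(z['rgb'],cv2.COLOR_RGB2HSV)
v,u=np.mgrid[:420,:560]
for n,c,r in(('wide',(146,179),34),('bowl',(249,107),26),('med',(235,249),22),('small',(437,206),22),('steel',(341,206),22),('jar',(335,95),28)):
    m=(np.hypot(u-c[0],v-c[1])<r)
    p=W[m]; p=p[np.isfinite(p).all(1)]
    top=np.percentile(p[p[:,2]>.02,2],97)
    q=p[p[:,2]>top-.008]; cc,rr=cv2.minEnclosingCircle(q[:,:2].astype(np.float32)*1000)
    print(n,'top',top.round(4),'enc',np.round(cc,1),round(rr,1),'fit',np.round(1000*np.array(circ(q[:,:2])),1),len(q), 'floor',np.nanpercentile(W[np.hypot(u-c[0],v-c[1])<4][:,2],[10,50]).round(4))
    # rim ellipse by colour ray-cast
s=manip.sense()
from scipy.spatial.transform import Rotation as R
print(R.from_rotvec(s['eef_rot']).as_matrix().round(3).tolist())
print('table z', np.nanmedian(W[120:160,200:320,2]))
E
```

```text
wide top 0.048 enc [616.3 300.4] 61.1 fit [616.3 300.1  58.1] 267 floor [0.0006 0.0034]
bowl top 0.048 enc [775.6  72.1] 42.6 fit [775.   71.5  39.1] 280 floor [0.0032 0.0067]
med top 0.0754 enc [462.1  96.6] 31.7 fit [462.1  96.7  30.3] 135 floor [0.001  0.0041]
small top 0.1057 enc [ 555.5 -332. ] 22.1 fit [ 554.7 -331.7   19.2] 105 floor [0.005  0.0222]
steel top 0.0744 enc [ 558.1 -132.1] 32.2 fit [ 558.4 -131.9   30.3] 142 floor [0.0009 0.0028]
jar top 0.1328 enc [ 792.5 -113.6] 31.5 fit [ 792.  -113.4   21.8] 679 floor [0.1279 0.1296]
[[-0.001, 0.918, -0.397], [-0.002, -0.397, -0.918], [-1.0, 0.0, 0.002]]
table z 6.969422444854904e-06
```

Every rim is located and the sizes match the description. The orientation can stay fixed: with the tool pointing down, tool y = (0.918, -0.397) and tool z = (-0.397, -0.918) in world xy. First move is to above the middle mould.

```bash
python3 -m handwheel '[[[0,0,0,0,0.05,0.035,0],[0,0,0,0,0.1,0.07,0],[0,0,0,0,0.1,0.07,0],[0,0,0,0,0.1,0.07,0],[0,0,0,0,0.1,0.07,0],[0,0,0,0,0.1,0.07,0],[0,0,0,0,0.1,0.07,0],[0,0,0,0,0.1,0.07,0],[0,0,0,0,0.1,0.07,0],[0,0,0,0,0.1,0.07,0],[0,0,0,0,0.06,0.04,0],[0,0,0,0,0,0,0],[0,0,0,0,0,0,0]]]'
cat >> h.py <<'E'
from scipy.spatial.transform import Rotation as R
def rel(x,y,z):
    "shares to move the TCP to world x,y,z (mm)"
    s=manip.sense(); M=R.from_rotvec(s['eef_rot']).as_matrix(); p=np.array(s['position'])*1000
    print('t',round(s['time'],2),'tcp',p.round(1),'w',round(s['gripper_width'],3),'F',np.round(s['force'],1),'tool x,z',M[:,0].round(3),M[:,2].round(3))
    print('shares',np.round(M.T@(np.array([x,y,z])-p)/400,4))
def rim(name,x,y,zt,r):
    "circle of a rim near x,y (mm): top height zt, radius r"
    rgb,d,W,ci=cloud(name); W=W*1000
    m=(np.hypot(W[...,0]-x,W[...,1]-y)<r+12)&(abs(W[...,2]-zt)<6)
    q=W[m]; print(name,'n',len(q),'z',np.median(q[:,2]).round(1) if len(q) else 0,'fit',np.round(circ(q[:,:2]),1) if len(q)>20 else '',
      'enc',cv2.minEnclosingCircle(q[:,:2].astype(np.float32)) if len(q)>3 else '')
    return rgb
E
python3 - <<'E'
from h import *
rel(462,97,150)
save(rim('wrist',462,97,72,32),'w1')
E
```

```text
time: 1.72
position: [0.4766, 0.0854, 0.1976]
eef_rot: [1.503, 0.988, -1.504]
force: [0.4, -0.3, -0.5]
gripper_width: 1.002
t 1.73 tcp [476.6  85.4 197.6] w 1.002 F [ 0.4 -0.3 -0.5] tool x,z [-0.  0. -1.] [-0.397 -0.918  0.   ]
shares [ 0.119  -0.045  -0.0121]
wrist n 769 z 73.5 fit [459.9  96.7  30.4] enc ((459.29083251953125, 96.94119262695312), 32.323699951171875)
```

View pics/w1.png

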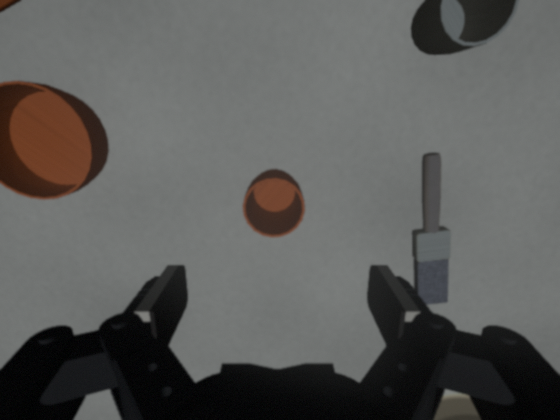

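The wrist view shows the middle mould at (274,203) between the open fingers. Wide is at left (55,140), steel at upper right and the brush at (432,225). Rim fits agree to 2 mm, so I'll centre on it, descend to TCP z = 38 mm and close.

```bash
python3 -m handwheel '[[[0,0,0,0,-0.048,-0.011,0],[0,0,0,0.05,0,0,0],[0,0,0,0.1,0,0,0],[0,0,0,0.1,0,0,0],[0,0,0,0.08,0,0,0],[0,0,0,0.05,0,0,0],[0,0,0,0.02,0,0,0],[0,0,0,0,0,0,0],[0,0,0,0,0,0,0]]]'
python3 -c "
from h import *
rel(460.5,97,38)"
```

```text
time: 2.9
position: [0.462, 0.098, 0.0387]
eef_rot: [1.504, 0.988, -1.501]
force: [-1.2, 0.5, -0.3]
gripper_width: 0.996
t 2.9 tcp [462.   98.   38.7] w 0.996 F [-1.2  0.5 -0.3] tool x,z [ 0.002  0.001 -1.   ] [-0.396 -0.918 -0.001]
shares [ 0.0018 -0.0024  0.0037]
```

```bash
python3 -m handwheel '[[[0,0,0,0,-0.002,0.004,0],[0,0,0,0,0,0,40],[0,0,0,0,0,0,80],[0,0,0,0,0,0,160],[0,0,0,0,0,0,255],[0,0,0,0,0,0,255],[0,0,0,0,0,0,255],[0,0,0,0,0,0,255],[0,0,0,0,0,0,255]]]'
python3 -c "
from h import *
rel(616,300,160)"
```

```text
time: 4.03
position: [0.4599, 0.0963, 0.0377]
eef_rot: [1.503, 0.988, -1.503]
force: [-0.4, 0.3, 0.1]
gripper_width: -0.004
t 4.03 tcp [459.9  96.3  37.7] w -0.004 F [-0.4  0.3  0.1] tool x,z [-0. -0. -1.] [-0.397 -0.918  0.   ]
shares [-0.3059  0.1564 -0.6223]
```

The gripper shut completely without meeting the mould, so I'll look before moving.

```bash
python3 - <<'E'
from h import *
a=rim('scene',461,97,72,32); rgb,d,W,ci=cloud('wrist'); save(np.hstack([cv2.resize(a[120:330,230:510],(400,300)),cv2.resize(rgb,(400,300))]),'s1')
print(manip.sense()['gripper_width'])
E
```

```text
scene n 136 z 70.8 fit [461.4  97.9  29.2] enc ((461.9150085449219, 97.5373306274414), 33.22494888305664)
0.00469192537638982
```

View pics/s1.png

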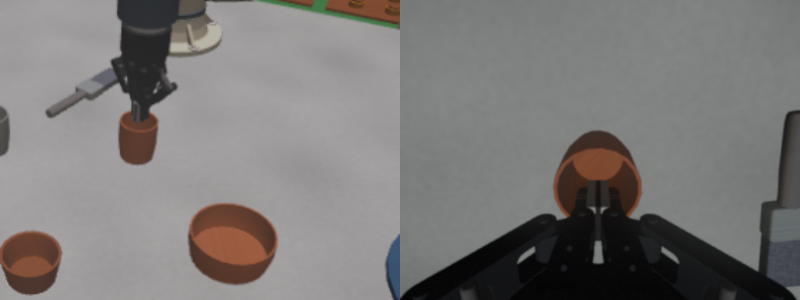

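The picture shows closed fingers at the mould's mouth (left panel near (138,118)), with the mould still upright and unmoved. Either the fingers are inside it or the tool isn't where it reports. I'll check the actual finger position from depth.

```bash
python3 - <<'E'
from h import *
for n in('scene','top'):
    rgb,d,W,ci=cloud(n); W=W*1000; hsv=cv2.cvtColor(rgb,cv2.COLOR_RGB2HSV)
    near=(np.hypot(W[...,0]-461,W[...,1]-97)<130)
    cop=(hsv[...,1]>110)
    for lo in range(10,170,20):
        m=near&(W[...,2]>lo)&(W[...,2]<lo+20)&~cop
        c=near&(W[...,2]>lo)&(W[...,2]<lo+20)&cop
        f=lambda m:(m.sum(),np.percentile(W[m][:,:2],[5,50,95],axis=0).round(0).tolist()) if m.sum()>3 else m.sum()
        print(n,lo,'dark',f(m),'copper',f(c))
ci=imaging.camera_info('wrist');V=np.array(ci['view']);s=manip.sense();p=np.array(s['position'])
for q in(p,p+[0,0,.0187],np.array([.461,.097,.072])):
    print(cv2.projectPoints(q[None],cv2.Rodrigues(V[:3,:3])[0],V[:3,3],np.array(ci['K']),np.array(ci['D']))[0].round())
rgb,d=imaging.grab_frame('wrist'); 
c=cv2.resize(rgb[200:350,180:380],(800,600),interpolation=cv2.INTER_CUBIC); save(np.clip(c*1.6,0,255).astype(np.uint8),'w2')
E
```

```text
scene 10 dark (np.int64(20), [[460.0, 70.0], [479.0, 80.0], [485.0, 128.0]]) copper (np.int64(119), [[471.0, 85.0], [487.0, 107.0], [491.0, 125.0]])
scene 30 dark (np.int64(38), [[432.0, 69.0], [474.0, 79.0], [485.0, 129.0]]) copper (np.int64(227), [[430.0, 76.0], [480.0, 100.0], [492.0, 127.0]])
scene 50 dark (np.int64(33), [[430.0, 74.0], [460.0, 97.0], [486.0, 129.0]]) copper (np.int64(246), [[432.0, 69.0], [481.0, 106.0], [492.0, 126.0]])
scene 70 dark (np.int64(83), [[437.0, 68.0], [466.0, 100.0], [471.0, 119.0]]) copper (np.int64(52), [[453.0, 70.0], [484.0, 97.0], [492.0, 127.0]])
scene 90 dark (np.int64(87), [[459.0, 83.0], [468.0, 100.0], [471.0, 111.0]]) copper 0
scene 110 dark (np.int64(162), [[456.0, 65.0], [468.0, 100.0], [483.0, 127.0]]) copper 0
scene 130 dark (np.int64(246), [[448.0, 52.0], [470.0, 97.0], [488.0, 141.0]]) copper 0
scene 150 dark (np.int64(342), [[445.0, 46.0], [477.0, 108.0], [491.0, 153.0]]) copper 0
top 10 dark 0 copper 0
top 30 dark 2 copper 0
top 50 dark (np.int64(4), [[461.0, 65.0], [464.0, 66.0], [466.0, 66.0]]) copper 0
top 70 dark 0 copper 0
top 90 dark 0 copper 0
top 110 dark 0 copper 0
top 130 dark (np.int64(4), [[438.0, 57.0], [455.0, 58.0], [457.0, 65.0]]) copper 0
top 150 dark (np.int64(119), [[429.0, 40.0], [439.0, 48.0], [452.0, 60.0]]) copper 0
[[[277. 238.]]]
[[[277. 251.]]]
[[[275. 263.]]]
```

View pics/w2.png

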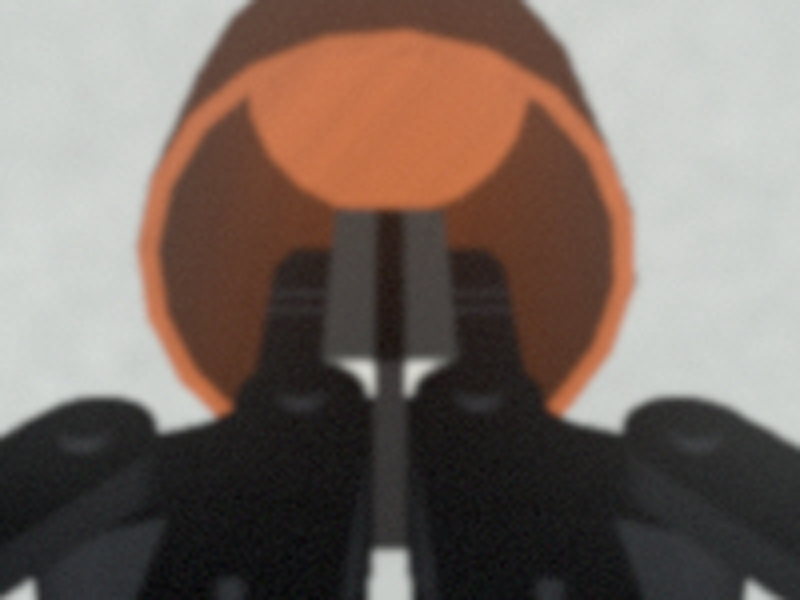

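The closed fingers are inside the mouth and the mould hasn't been disturbed. I'll get the true fingertip height from wrist depth.

```bash
python3 - <<'E'
from h import *
rgb,d,W,ci=cloud('wrist'); W=W*1000
for u,v in((267,254),(267,260),(267,275),(287,254),(287,275),(277,270),(277,310),(262,270),(277,225),(216,262),(337,262)):
    print((u,v),W[v,u].round(1),d[v,u].round(3),rgb[v,u])
print(np.linalg.inv(ci['view'])[:3,3].round(4),manip.sense()['position'],ci['K'])
E
```

```text
(267, 254) [470.9  96.7  80.4] 0.149 [51 45 42]
(267, 260) [470.9  96.5  86.6] 0.143 [48 43 40]
(267, 275) [471.   96.  100.8] 0.13 [45 42 41]
(287, 254) [466.6  88.1  79.4] 0.15 [50 46 42]
(287, 275) [467.1  88.5  99.8] 0.131 [46 43 41]
(277, 270) [468.9  92.3  95.7] 0.135 [25 16 14]
(277, 310) [460.8  95.8 111.5] 0.122 [36 35 34]
(262, 270) [471.5  98.3  95.8] 0.134 [38 34 33]
(277, 225) [456.6  97.7   5.7] 0.224 [124  72  46]
(216, 262) [474.3 123.7  73.9] 0.158 [119  74  53]
(337, 262) [449.9  67.4  73.8] 0.158 [126  85  68]
[0.5298 0.066  0.2158] [0.4598519  0.09630809 0.03766927] [[310.80062073   0.         277.00213831]
 [  0.         310.80062073 208.14388051]
 [  0.           0.           1.        ]]
```

Depth settles it: the shut tips are at z ≈ 79 mm while the reported TCP says 37.7. Their xy agrees with the report (pad centre ≈ (459, 96.5)). So the fingertips sit about 41 mm higher than the reported TCP, and they closed just above the rim. I'll open, descend a further 41 mm, and check against the measured tips before closing.

```bash
python3 -m handwheel '[[[0,0,0,0,0,0,0],[0,0,0,0,0,0,0],[0,0,0,0,0,0,0],[0,0,0,0,0,0,0],[0,0,0,0,0,0,0],[0,0,0,0.02,0,0,0],[0,0,0,0.03,0,0,0],[0,0,0,0.03,0,0,0],[0,0,0,0.02,0,0,0],[0,0,0,0,0,0,0],[0,0,0,0,0,0,0]]]'
python3 - <<'E'
from h import *
rel(461,97,-3)
rgb,d,W,ci=cloud('wrist'); W=W*1000
M=R.from_rotvec(manip.sense()['eef_rot']).as_matrix(); p=np.array(manip.sense()['position'])*1000
T=(W-p)@M   # tool coords
g=rgb.astype(int); grey=(g.max(2)<75)&(g.max(2)-g.min(2)<14)&(abs(T[...,1])<25)&(abs(T[...,2])<65)
for s in(-1,1):
    m=grey&(s*T[...,2]>20); q=T[m]; print(s,len(q),'tool x max (tip)',np.percentile(q[:,0],[50,97,100]).round(1),'z range',np.percentile(q[:,2],[2,98]).round(1),'world z min',np.percentile(W[m][:,2],[0,3]).round(1))
E
```

```text
time: 5.7
position: [0.4602, 0.0964, -0.0021]
eef_rot: [1.503, 0.988, -1.502]
force: [-0.1, -0.2, -0.1]
gripper_width: 1.003
t 5.7 tcp [460.2  96.4  -2.1] w 1.003 F [-0.1 -0.2 -0.1] tool x,z [ 0.  0. -1.] [-0.397 -0.918 -0.   ]
shares [ 0.0022  0.0013 -0.0022]
-1 15263 tool x max (tip) [-105.   -59.8  -49. ] z range [-64.3 -21.5] world z min [47.  57.9]
1 15293 tool x max (tip) [-105.1  -60.   -48.3] z range [21.6 64.5] world z min [46.3 58. ]
```

The open tips are now at z ≈ 47–52 mm, below the 72 mm rim on both sides, as planned. Closing.

```bash
python3 -m handwheel '[[[0,0,0,0,0,0,40],[0,0,0,0,0,0,80],[0,0,0,0,0,0,255],[0,0,0,0,0,0,255],[0,0,0,0,0,0,255]]]'
python3 - <<'E'
from h import *
rel(616,300,160)
rim('wrist',460,97,72,32)
E
```

```text
time: 6.38
position: [0.4604, 0.0966, -0.0015]
eef_rot: [1.504, 0.988, -1.501]
force: [-1.7, 1.2, 5.5]
gripper_width: 0.748
t 6.38 tcp [460.4  96.6  -1.5] w 0.748 F [-1.7  1.2  5.5] tool x,z [ 0.001  0.    -1.   ] [-0.396 -0.918 -0.001]
shares [-0.403   0.1561 -0.6215]
wrist n 6941 z 73.0 fit [461.4  96.   31.1] enc ((465.8066711425781, 94.4173355102539), 43.45011901855469)
```

Gripped: 0.748 × 85 = 63.6 mm, which matches the 64 mm mould. Now lift and carry it over the wide mould.

```bash
python3 -m handwheel '[[[0,0,0,-0.01,0,0,255],[0,0,0,-0.03,0,0,255],[0,0,0,-0.06,0,0,255],[0,0,0,-0.07,0,0,255],[0,0,0,-0.06,0,0,255],[0,0,0,-0.03,0.01,-0.03,255],[0,0,0,0,0.02,-0.08,255],[0,0,0,0,0.022,-0.09,255],[0,0,0,0,0.022,-0.09,255],[0,0,0,0,0.022,-0.09,255],[0,0,0,0,0.022,-0.09,255],[0,0,0,0,0.02,-0.08,255],[0,0,0,0,0.015,-0.06,255],[0,0,0,0,0.003,-0.012,255],[0,0,0,0,0,0,255],[0,0,0,0,0,0,255]]]'
python3 - <<'E'
from h import *
rel(616,300,2.5)
save(rim('wrist',616,300,45,60),'w3')
rim('top',616,300,45,60)
E
```

```text
time: 8.43
position: [0.6155, 0.2993, 0.1021]
eef_rot: [1.503, 0.988, -1.503]
force: [-0.7, 0.2, -1.3]
gripper_width: 0.741
t 8.43 tcp [615.5 299.3 102.1] w 0.741 F [-0.7  0.2 -1.3] tool x,z [-0. -0. -1.] [-0.397 -0.918  0.   ]
shares [ 0.2491  0.0005 -0.0021]
wrist n 1574 z 46.7 fit [615.3 301.   58. ] enc ((614.8790893554688, 301.18902587890625), 60.27824401855469)
top n 214 z 44.0 fit [616.3 300.3  58.1] enc ((615.71435546875, 300.0404052734375), 60.54592514038086)
```

View pics/w3.png

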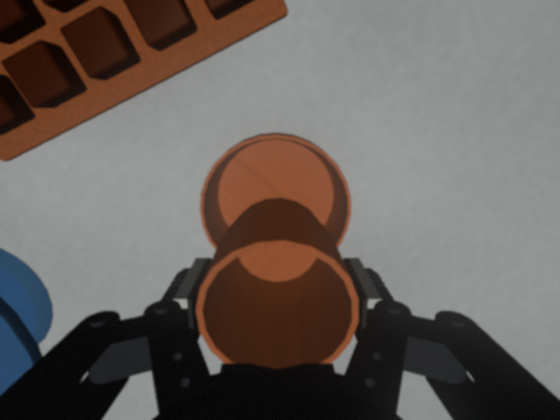

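The middle mould hangs upright in the pads at (278,305). The wide mould is behind it at (276,195), and the tool is within 1.5 mm of its centre. I'll lower it most of the way, then creep to contact.

```bash
python3 -m handwheel '[[[0,0,0,0.02,0,-0.002,255],[0,0,0,0.05,0,-0.001,255],[0,0,0,0.06,0,0,255],[0,0,0,0.05,0,0,255],[0,0,0,0.03,0,0,255],[0,0,0,0.02,0,0,255],[0,0,0,0.007,0,0,255],[0,0,0,0,0,0,255],[0,0,0,0,0,0,255]]]'
python3 -m handwheel '[[[0,0,0,0.003,0,0,255],[0,0,0,0.002,0,0,255],[0,0,0,0,0,0,255],[0,0,0,0,0,0,255]]]'; python3 -m handwheel '[[[0,0,0,0.002,0,0,255],[0,0,0,0.001,0,0,255],[0,0,0,0,0,0,255]]]'
```

```text
time: 9.65
position: [0.6167, 0.3013, 0.0076]
eef_rot: [1.504, 0.988, -1.502]
force: [0.9, -1.6, -1.8]
gripper_width: 0.744
time: 10.15
position: [0.6163, 0.3011, 0.0049]
eef_rot: [1.503, 0.988, -1.503]
force: [0.3, -0.1, -2.2]
gripper_width: 0.748
time: 10.52
position: [0.6163, 0.301, 0.0036]
eef_rot: [1.503, 0.988, -1.503]
force: [0.4, 0.1, -2.9]
gripper_width: 0.742
```

```bash
python3 -m handwheel '[[[0,0,0,0.002,0,0,255],[0,0,0,0.001,0,0,255],[0,0,0,0,0,0,255]]]'; python3 -m handwheel '[[[0,0,0,0.002,0,0,255],[0,0,0,0,0,0,255],[0,0,0,0,0,0,255]]]'
```

```text
time: 10.9
position: [0.6163, 0.301, 0.0027]
eef_rot: [1.503, 0.988, -1.503]
force: [-0.7, 0.2, -0.2]
gripper_width: 0.74
time: 11.28
position: [0.6164, 0.3011, 0.0026]
eef_rot: [1.503, 0.988, -1.502]
force: [-4.1, 0.4, 4.8]
gripper_width: 0.744
```

Contact at z = 2.6 mm, as expected from the wide mould's 4 mm floor. Release, rise, and check.

```bash
python3 -m handwheel '[[[0,0,0,0,0,0,50],[0,0,0,0,0,0,25],[0,0,0,0,0,0,0],[0,0,0,0,0,0,0],[0,0,0,-0.02,0,0,0],[0,0,0,-0.05,0,0,0],[0,0,0,-0.1,0,0,0],[0,0,0,-0.12,0,0,0],[0,0,0,-0.1,0,0,0],[0,0,0,-0.03,0,0,0],[0,0,0,0,0,0,0]]]'
python3 - <<'E'
from h import *
rel(555,-332,171)
rim('top',616,300,45,60);rim('top',616,300,76,32); a=rim('scene',616,300,76,32)
save(cv2.resize(a[160:340,260:500],(800,600)),'s2')
b=rim('wrist',616,300,76,32);rim('wrist',616,300,45,60)
E
```

```text
time: 12.65
position: [0.6166, 0.3013, 0.1706]
eef_rot: [1.505, 0.988, -1.501]
force: [-0.4, 0.6, -0.8]
gripper_width: 1.001
t 12.65 tcp [616.6 301.3 170.6] w 1.001 F [-0.4  0.6 -0.8] tool x,z [ 0.001  0.001 -1.   ] [-0.397 -0.918 -0.002]
shares [-0.0034  0.4867  1.5146]
top n 315 z 44.4 fit [616.8 300.6  53.9] enc ((615.923095703125, 300.3546447753906), 60.92072296142578)
top n 117 z 75.5 fit [616.2 300.9  30.6] enc ((615.4406127929688, 300.8230895996094), 32.72212219238281)
scene n 233 z 74.4 fit [617.9 301.3  30.4] enc ((617.7981567382812, 300.38262939453125), 33.81412887573242)
wrist n 973 z 77.5 fit [616.2 301.2  30.3] enc ((615.619384765625, 301.5088195800781), 32.346134185791016)
wrist n 1919 z 46.5 fit [615.4 300.9  53.9] enc ((614.5147094726562, 301.2524108886719), 60.28923034667969)
```

View pics/s2.png

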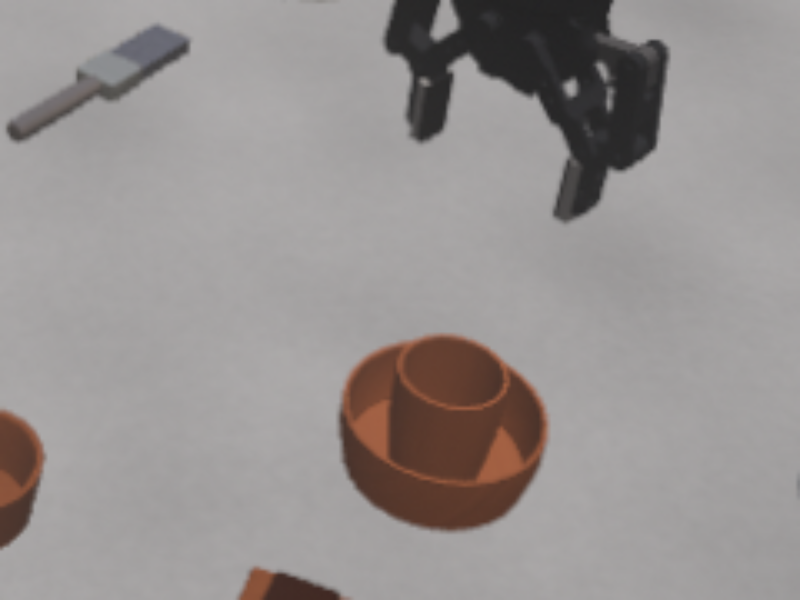

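The middle mould stands upright and centred inside the wide one, at about (448,400) in the crop. Its rim is at 75.5 mm (76 expected) at (616.5, 301). Now to the narrow mould.

```bash
python3 -m handwheel '[[[0,0,0,0,0.02,0.06,0],[0,0,0,0,0.04,0.125,0],[0,0,0,0,0.04,0.125,0],[0,0,0,0,0.04,0.125,0],[0,0,0,0,0.04,0.125,0],[0,0,0,0,0.04,0.125,0],[0,0,0,0,0.04,0.125,0],[0,0,0,0,0.04,0.125,0],[0,0,0,0,0.04,0.125,0],[0,0,0,0,0.04,0.125,0],[0,0,0,0,0.04,0.125,0],[0,0,0,0,0.04,0.125,0],[0,0,0,0,0.02,0.06,0],[0,0,0,0,0.007,0.02,0],[0,0,0,0,0,0,0],[0,0,0,0,0,0,0]]]'
python3 - <<'E'
from h import *
rel(555,-332,30)
save(rim('wrist',555,-332,104,21),'w4'); rim('scene',555,-332,104,21)
E
```

```text
time: 14.9
position: [0.5551, -0.3314, 0.1697]
eef_rot: [1.502, 0.989, -1.502]
force: [-0.2, 0.2, 0.8]
gripper_width: 0.997
t 14.9 tcp [ 555.1 -331.4  169.7] w 0.997 F [-0.2  0.2  0.8] tool x,z [-0.  0. -1.] [-0.395 -0.918 -0.   ]
shares [0.3492 0.0005 0.0015]
wrist n 773 z 105.6 fit [ 553.3 -333.2   19.2] enc ((552.7969970703125, -332.7688903808594), 21.227121353149414)
scene n 67 z 101.5 fit [ 555.  -331.5   18.7] enc ((556.1270141601562, -333.0994567871094), 21.99117660522461)
```

View pics/w4.png

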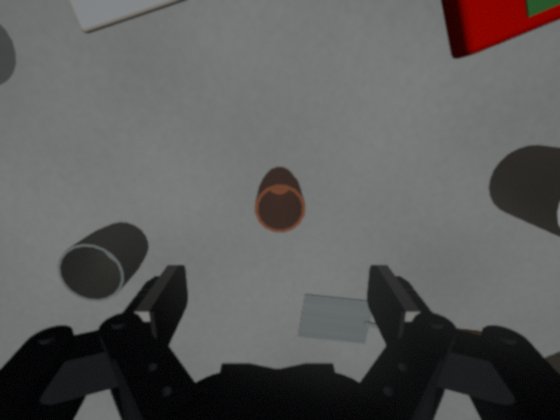

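The narrow mould is at (280,207), centred between the fingers, and the steel at (92,270) is well clear. The spatula lies flat at (335,318). I'll descend to reported z ≈ 29 mm, which puts the tips at about 74 mm, and grip.

```bash
python3 -m handwheel '[[[0,0,0,0.03,-0.001,0.003,0],[0,0,0,0.08,0,0,0],[0,0,0,0.1,0,0,0],[0,0,0,0.08,0,0,0],[0,0,0,0.04,0,0,0],[0,0,0,0.02,0,0,0],[0,0,0,0.002,0,0,0],[0,0,0,0,0,0,0]]]'
python3 - <<'E'
from h import *
rel(554.3,-332.3,29)
rim('wrist',554,-332,104,21)
E
```

```text
time: 16.0
position: [0.5548, -0.3338, 0.0301]
eef_rot: [1.503, 0.986, -1.501]
force: [-0.1, -0.6, 0.7]
gripper_width: 1.002
t 16.0 tcp [ 554.8 -333.8   30.1] w 1.002 F [-0.1 -0.6  0.7] tool x,z [ 0.002 -0.001 -1.   ] [-0.396 -0.918  0.   ]
shares [ 0.0028 -0.0026 -0.003 ]
wrist n 4118 z 104.9 fit [ 554.1 -333.4   19.2] enc ((553.200439453125, -332.4822082519531), 21.608741760253906)
```

```bash
python3 -m handwheel '[[[0,0,0,0.002,0,0,40],[0,0,0,0,0,0,80],[0,0,0,0,0,0,110],[0,0,0,0,0,0,125],[0,0,0,0,0,0,255],[0,0,0,0,0,0,255],[0,0,0,0,0,0,255]]]'
python3 - <<'E'
from h import *
rel(616.5,301,140)
E
```

```text
time: 16.92
position: [0.5542, -0.3335, 0.0284]
eef_rot: [1.503, 0.987, -1.502]
force: [-0.2, 0.5, 2.4]
gripper_width: 0.48
t 16.93 tcp [ 554.2 -333.5   28.4] w 0.48 F [-0.2  0.5  2.4] tool x,z [ 0.001 -0.    -1.   ] [-0.396 -0.918  0.   ]
shares [-0.2794 -0.4859 -1.518 ]
```

Gripped: 0.48 × 85 = 41 mm, which matches. I'll lift 125 mm, clear of the steel mould's 72 mm, and carry it over.

```bash
python3 -m handwheel '[[[0,0,0,-0.01,0,0,255],[0,0,0,-0.03,0,0,255],[0,0,0,-0.07,0,0,255],[0,0,0,-0.08,0,0,255],[0,0,0,-0.07,0,0,255],[0,0,0,-0.04,0,0,255],[0,0,0,-0.01,0,-0.01,255],[0,0,0,0,0,0,255]]]'
python3 -m handwheel '[[[0,0,0,0,-0.016,-0.05,255],[0,0,0,0,-0.03,-0.09,255],[0,0,0,0,-0.035,-0.11,255],[0,0,0,0,-0.038,-0.12,255],[0,0,0,0,-0.038,-0.12,255],[0,0,0,0,-0.038,-0.12,255],[0,0,0,0,-0.038,-0.12,255],[0,0,0,0,-0.038,-0.12,255],[0,0,0,0,-0.038,-0.12,255],[0,0,0,0,-0.038,-0.12,255],[0,0,0,0,-0.038,-0.12,255],[0,0,0,0,-0.038,-0.12,255],[0,0,0,0,-0.03,-0.09,255],[0,0,0,0,-0.02,-0.06,255],[0,0,0,0,-0.01,-0.03,255],[0,0,0,0,0,0,255],[0,0,0,0,0,0,255]]]'
python3 - <<'E'
from h import *
rel(616.5,301,36.5)
save(rim('wrist',616,301,76,32),'w5')
E
```

```text
time: 17.92
position: [0.5553, -0.3291, 0.1512]
eef_rot: [1.503, 0.99, -1.503]
force: [0.4, 0.1, -1.5]
gripper_width: 0.479
time: 20.05
position: [0.6177, 0.3004, 0.1522]
eef_rot: [1.503, 0.987, -1.504]
force: [0.0, -0.1, -1.0]
gripper_width: 0.48
t 20.05 tcp [617.7 300.4 152.2] w 0.48 F [ 0.  -0.1 -1. ] tool x,z [-0. -0. -1.] [-0.397 -0.918  0.   ]
shares [ 0.2891 -0.0033 -0.0004]
wrist n 715 z 77.7 fit [616.2 301.2  30.4] enc ((615.6891479492188, 301.4206237792969), 32.236595153808594)
```

View pics/w5.png

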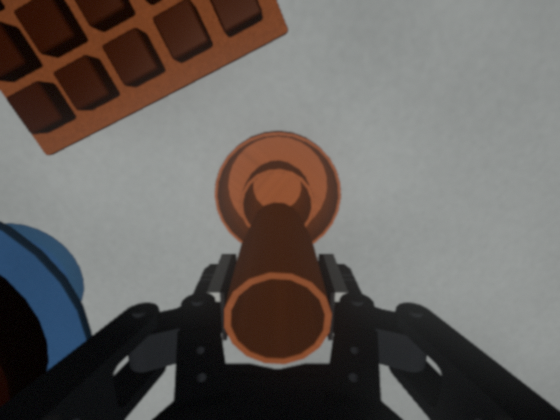

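The narrow mould hangs upright at (277,315), with the nest behind it at (278,190). I'll correct 1.3 mm, lower to just above the middle mould's rim, and check alignment.

```bash
python3 -m handwheel '[[[0,0,0,0.02,-0.003,0,255],[0,0,0,0.03,0,0,255],[0,0,0,0.02,0,0,255],[0,0,0,0.015,0,0,255],[0,0,0,0,0,0,255],[0,0,0,0,0,0,255]]]'
python3 - <<'E'
from h import *
rel(616.3,301.1,36.5)
z=manip.sense()['position'][2]*1000
rim('wrist',616.3,301.1,z+75.6,21)
rim('scene',616.3,301.1,z+75.6,21)
rgb,d,W,ci=cloud('scene'); W=W*1000
# axis lean: mid x,y of the visible wall at heights along the straight part
for lo in(z+20,z+35,z+50,z+62):
    m=(np.hypot(W[...,0]-616,W[...,1]-301)<35)&(abs(W[...,2]-lo)<4)&(cv2.cvtColor(rgb,cv2.COLOR_RGB2HSV)[...,1]>110); q=W[m]; print(lo.round(),len(q),np.percentile(q,[10,50,90],axis=0)[:,:2].round(1).tolist() if len(q) else '')
E
```

```text
time: 20.85
position: [0.6169, 0.3019, 0.1185]
eef_rot: [1.504, 0.988, -1.502]
force: [1.0, -0.3, -0.7]
gripper_width: 0.476
t 20.85 tcp [616.9 301.9 118.5] w 0.476 F [ 1.  -0.3 -0.7] tool x,z [ 0.001  0.    -1.   ] [-0.397 -0.918 -0.001]
shares [ 0.2049 -0.0007  0.0025]
wrist n 5438 z 194.5 fit [617.8 301.2  20.6] enc ((624.3822021484375, 297.58038330078125), 31.230194091796875)
scene n 225 z 192.8 fit [618.4 300.6  21.6] enc ((623.8114624023438, 298.2472229003906), 31.153079986572266)
138.0 67 [[628.3, 291.3], [634.6, 306.7], [637.1, 318.9]]
153.0 58 [[631.6, 290.5], [635.1, 303.3], [637.0, 314.5]]
168.0 80 [[598.8, 291.5], [634.3, 302.8], [637.2, 313.4]]
180.0 116 [[598.3, 289.1], [630.7, 300.2], [636.7, 311.2]]
```

The axis is upright and within about 1.5 mm of centre, against 8 mm of clearance. Lowering, then creeping to contact near z = 36.5.

```bash
python3 -m handwheel '[[[0,0,0,0.015,0,0.002,255],[0,0,0,0.03,0,0,255],[0,0,0,0.04,0,0,255],[0,0,0,0.04,0,0,255],[0,0,0,0.03,0,0,255],[0,0,0,0.02,0,0,255],[0,0,0,0.012,0,0,255],[0,0,0,0.003,0,0,255],[0,0,0,0,0,0,255],[0,0,0,0,0,0,255]]]'; python3 -m handwheel '[[[0,0,0,0.003,0,0,255],[0,0,0,0.002,0,0,255],[0,0,0,0,0,0,255],[0,0,0,0,0,0,255]]]'; python3 -m handwheel '[[[0,0,0,0.002,0,0,255],[0,0,0,0.001,0,0,255],[0,0,0,0,0,0,255]]]'
```

```text
time: 22.25
position: [0.6166, 0.3012, 0.0426]
eef_rot: [1.504, 0.988, -1.502]
force: [0.4, -0.1, -1.4]
gripper_width: 0.479
time: 22.75
position: [0.6165, 0.3012, 0.0404]
eef_rot: [1.503, 0.988, -1.502]
force: [0.4, -0.2, 0.1]
gripper_width: 0.477
time: 23.12
position: [0.6167, 0.3012, 0.0397]
eef_rot: [1.504, 0.988, -1.502]
force: [-1.2, -0.2, 4.6]
gripper_width: 0.482
```

Contact came at 39.7 instead of about 36.5, so I'll measure rim heights before letting go.

```bash
python3 - <<'E'
from h import *
M=R.from_rotvec(manip.sense()['eef_rot']).as_matrix();p=np.array(manip.sense()['position'])*1000
for n in('wrist','top','scene'):
    rgb,d,W,ci=cloud(n); W=W*1000; T=(W-p)@M
    cop=cv2.cvtColor(rgb,cv2.COLOR_RGB2HSV)[...,1]>100
    r=np.hypot(W[...,0]-616.5,W[...,1]-301.2)
    for nm,a,b,zt in(('small',15,26,112),('med',26,36,76),('wide',50,66,45)):
        m=cop&(r>a)&(r<b)&(abs(W[...,2]-zt)<12); q=W[m]; t=T[m]
        if len(q)<20: print(n,nm,len(q)); continue
        hi=q[:,2]>np.percentile(q[:,2],95)-7; q=q[hi];t=t[hi]
        print(n,nm,len(q),'z p50,95',np.percentile(q[:,2],[50,95]).round(1),'fit',np.round(circ(q[:,:2]),1), 'tilt slopes y,z', np.linalg.lstsq(np.c_[t[:,1:],np.ones(len(t))],q[:,2],rcond=None)[0][:2].round(3))
    if n=='wrist': save(rgb,'w6')
E
```

```text
wrist small 3853 z p50,95 [116.4 117.9] fit [616.7 301.   19.2] tilt slopes y,z [ 0.013 -0.003]
wrist med 1375 z p50,95 [77.7 79. ] fit [616.6 301.   30.3] tilt slopes y,z [-0.106  0.004]
wrist wide 2391 z p50,95 [46.6 47.8] fit [615.8 300.7  57.5] tilt slopes y,z [ 0.018 -0.001]
top small 11
top med 65 z p50,95 [75.7 79.6] fit [616.3 301.   30.6] tilt slopes y,z [0.009 0.006]
top wide 112 z p50,95 [44.5 48.3] fit [616.  299.   56.9] tilt slopes y,z [-0.001 -0.004]
scene small 113 z p50,95 [113.1 116.4] fit [617.7 301.4  19.3] tilt slopes y,z [0.047 0.019]
scene med 130 z p50,95 [74.2 76.7] fit [617.8 301.3  30.6] tilt slopes y,z [-0.008  0.017]
scene wide 295 z p50,95 [43.  45.9] fit [617.2 301.3  58.4] tilt slopes y,z [ 0.002 -0.   ]
```

View pics/w6.png

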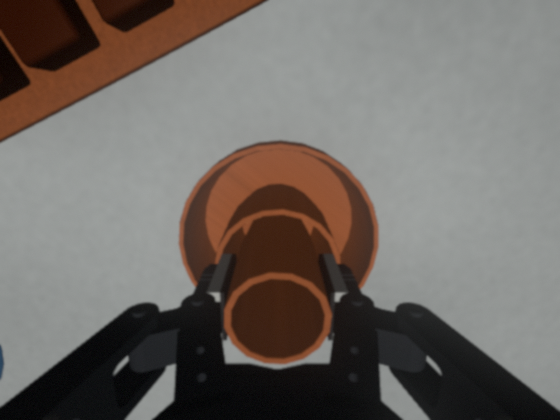

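The small rim stands about 38.8 mm above the middle one, against 36 when seated, so roughly 2.8 mm remain. All three are concentric and upright. I'll see whether the force persists and creep on gently.

```bash
python3 -m handwheel '[[[0,0,0,0,0,0,255],[0,0,0,0,0,0,255]]]'; python3 -m handwheel '[[[0,0,0,0.002,0,0,255],[0,0,0,0,0,0,255],[0,0,0,0,0,0,255]]]';
```

```text
time: 23.52
position: [0.6167, 0.3012, 0.0397]
eef_rot: [1.504, 0.988, -1.502]
force: [-1.1, 0.7, 5.2]
gripper_width: 0.481
time: 23.9
position: [0.6168, 0.3013, 0.0395]
eef_rot: [1.504, 0.988, -1.501]
force: [-1.9, 0.5, 6.8]
gripper_width: 0.475
```

The contact is real. The fingertips at radius 21–36 mm lie directly above the middle mould's rim at radius 29–32 mm, so they may be what's touching. I'll measure the tips relative to that rim in the wrist depth and scene view.

```bash
python3 - <<'E'
from h import *
M=R.from_rotvec(manip.sense()['eef_rot']).as_matrix();p=np.array(manip.sense()['position'])*1000
for n in('wrist','scene'):
    rgb,d,W,ci=cloud(n); W=W*1000; T=(W-p)@M; g=rgb.astype(int)
    grey=(g.max(2)<90)&(g.max(2)-g.min(2)<16)&(abs(T[...,1])<20)
    for s in(-1,1):
        m=grey&(s*T[...,2]>20)&(s*T[...,2]<40); q=T[m]; w=W[m]; i=np.argsort(w[:,2])[:12]
        print(n,s,len(q),'lowest world z',w[i,2].round(1),'tool y',q[i,1].round(0),'z',q[i,2].round(0))
    if n=='scene':
        c=cv2.resize(rgb[215:320,330:450],(686,600),interpolation=cv2.INTER_CUBIC); save(np.clip(c*1.5,0,255).astype(np.uint8),'s3')
E
```

```text
wrist -1 5221 lowest world z [81.  81.1 81.2 81.3 81.4 81.4 81.6 81.7 81.8 81.8 81.9 81.9] tool y [ 9.  9. 10. 10.  9. 10. 10.  6.  9.  9. 10.  9.] z [-24. -25. -24. -23. -24. -25. -23. -21. -23. -23. -24. -21.]
wrist 1 5212 lowest world z [80.1 80.9 80.9 81.3 81.8 81.9 82.  82.  82.  82.1 82.1 82.2] tool y [ 9.  9.  9. 10.  9.  9. 10.  9.  9.  9.  9.  9.] z [26. 25. 24. 25. 24. 22. 23. 23. 26. 25. 22. 23.]
scene -1 976 lowest world z [75.8 76.7 78.8 78.9 79.4 79.8 80.4 80.5 81.3 82.9 83.2 83.5] tool y [ 3.  9.  7. 10. 10.  6.  9. 10.  6.  6. 10.  7.] z [-27. -27. -28. -25. -23. -26. -24. -27. -28. -30. -24. -27.]
scene 1 252 lowest world z [78.8 80.  80.7 82.2 82.9 83.  83.6 85.2 86.5 87.6 87.8 87.8] tool y [ 9. 10.  7.  8. 11. 10.  8.  7.  9. 11.  5. 13.] z [21. 23. 20. 23. 20. 23. 20. 32. 21. 21. 31. 22.]
```

View pics/s3.png

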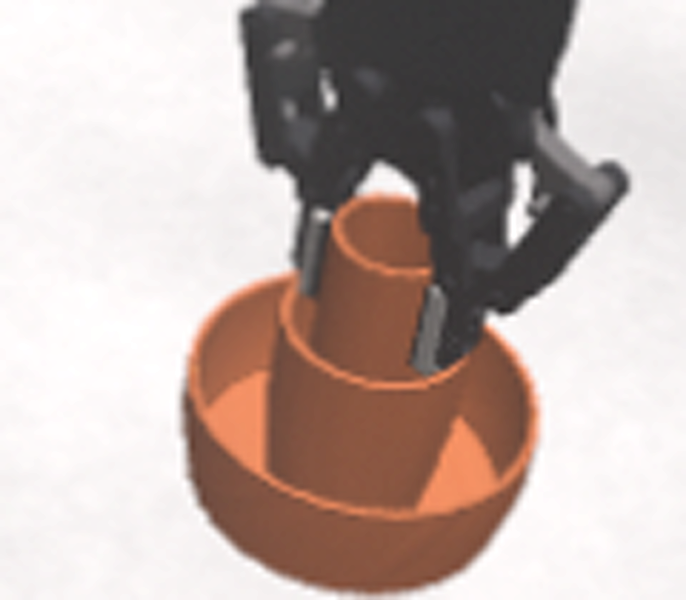

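The scene crop shows the right fingertip (430,372) down at the middle mould's rim, so the fingers are resting on it and the narrow mould is still about 3 mm above its floor. Releasing would drop it, so I'll lift it out, stand it on the free counter near (470,150), and regrip 8 mm higher.

```bash
python3 -m handwheel '[[[0,0,0,-0.01,0,0,255],[0,0,0,-0.03,0,0,255],[0,0,0,-0.06,0,0,255],[0,0,0,-0.06,0,0,255],[0,0,0,-0.045,0,0,255],[0,0,0,-0.005,-0.012,0.03,255],[0,0,0,0,-0.03,0.08,255],[0,0,0,0,-0.038,0.1,255],[0,0,0,0,-0.038,0.1,255],[0,0,0,0,-0.038,0.1,255],[0,0,0,0.02,-0.025,0.065,255],[0,0,0,0.05,-0.006,0.017,255],[0,0,0,0.06,0,0,255],[0,0,0,0.05,0,0,255],[0,0,0,0.02,0,0,255],[0,0,0,0.01,0,0,255],[0,0,0,0.003,0,0,255],[0,0,0,0,0,0,255],[0,0,0,0,0,0,255]]]'; python3 -m handwheel '[[[0,0,0,0.005,0,0,255],[0,0,0,0.003,0,0,255],[0,0,0,0,0,0,255]]]'
```

```text
time: 26.38
position: [0.4699, 0.1502, 0.0373]
eef_rot: [1.504, 0.988, -1.502]
force: [1.1, -0.0, -1.1]
gripper_width: 0.479
time: 26.75
position: [0.4695, 0.15, 0.0335]
eef_rot: [1.503, 0.988, -1.503]
force: [-0.1, -0.3, -1.3]
gripper_width: 0.48
```

```bash
python3 -m handwheel '[[[0,0,0,0.005,0,0,255],[0,0,0,0.003,0,0,255],[0,0,0,0.002,0,0,255],[0,0,0,0,0,0,255]]]'; python3 -m handwheel '[[[0,0,0,0.003,0,0,255],[0,0,0,0,0,0,255],[0,0,0,0,0,0,255]]]'
```

```text
time: 27.25
position: [0.4696, 0.15, 0.0296]
eef_rot: [1.503, 0.988, -1.503]
force: [0.6, -0.8, -1.6]
gripper_width: 0.48
time: 27.62
position: [0.4696, 0.15, 0.0285]
eef_rot: [1.503, 0.988, -1.503]
force: [0.8, 0.5, -1.8]
gripper_width: 0.482
```

```bash
python3 -m handwheel '[[[0,0,0,0.002,0,0,255],[0,0,0,0,0,0,255],[0,0,0,0,0,0,255]]]'; python3 -m handwheel '[[[0,0,0,0.002,0,0,255],[0,0,0,0,0,0,255],[0,0,0,0,0,0,255]]]'
```

```text
time: 28.0
position: [0.4698, 0.1501, 0.0283]
eef_rot: [1.503, 0.988, -1.502]
force: [-1.5, -0.7, 4.9]
gripper_width: 0.48
time: 28.38
position: [0.47, 0.15, 0.0283]
eef_rot: [1.503, 0.987, -1.501]
force: [-4.8, -0.1, 12.0]
gripper_width: 0.476
```

It's standing on the counter (contact at 28.3). Open, rise about 9 mm, regrip.

```bash
python3 -m handwheel '[[[0,0,0,-0.003,0,0,110],[0,0,0,0,0,0,80],[0,0,0,0,0,0,60],[0,0,0,-0.012,0,0,60],[0,0,0,-0.01,0,0,60],[0,0,0,0,0,0,90],[0,0,0,0,0,0,125],[0,0,0,0,0,0,255],[0,0,0,0,0,0,255],[0,0,0,0,0,0,255]]]'
python3 - <<'E'
from h import *
rel(616.4,301.1,37+8)
rim('scene',470,150,104,21)
E
```

```text
time: 29.62
position: [0.47, 0.1502, 0.0372]
eef_rot: [1.503, 0.988, -1.502]
force: [-0.4, -0.2, 3.5]
gripper_width: 0.477
t 29.62 tcp [470.  150.2  37.2] w 0.477 F [-0.4 -0.2  3.5] tool x,z [ 0.001  0.    -1.   ] [-0.396 -0.918 -0.001]
shares [-0.0191  0.1865 -0.4915]
scene n 131 z 102.7 fit [470.9 152.7  22.5] enc ((471.97332763671875, 149.77857971191406), 32.62273025512695)
```

```bash
python3 -m handwheel '[[[0,0,0,-0.01,0,0,255],[0,0,0,-0.03,0,0,255],[0,0,0,-0.06,0,0,255],[0,0,0,-0.07,0,0,255],[0,0,0,-0.05,0,0,255],[0,0,0,-0.02,0.012,-0.03,255],[0,0,0,0,0.03,-0.08,255],[0,0,0,0,0.038,-0.1,255],[0,0,0,0,0.038,-0.1,255],[0,0,0,0,0.038,-0.1,255],[0,0,0,0,0.024,-0.06,255],[0,0,0,0,0.007,-0.02,255],[0,0,0,0,0,0,255],[0,0,0,0,0,0,255]]]'
python3 - <<'E'
from h import *
rel(616.4,301.1,45.2)
rim('wrist',616,301,76,32)
z=manip.sense()['position'][2]*1000
rgb,d,W,ci=cloud('wrist');W*=1000
cop=cv2.cvtColor(rgb,cv2.COLOR_RGB2HSV)[...,1]>100
m=cop&(abs(W[...,2]-z-67)<5)&(np.hypot(W[...,0]-616,W[...,1]-301)<35);print('small rim',circ(W[m][:,:2]),np.median(W[m][:,2])-z)
E
```

```text
time: 31.42
position: [0.6155, 0.2997, 0.1335]
eef_rot: [1.503, 0.988, -1.503]
force: [-0.6, -0.1, -1.5]
gripper_width: 0.479
t 31.43 tcp [615.5 299.7 133.5] w 0.479 F [-0.6 -0.1 -1.5] tool x,z [ 0.  0. -1.] [-0.397 -0.918 -0.   ]
shares [ 0.2207  0.0006 -0.004 ]
wrist n 794 z 77.6 fit [616.3 301.1  30.3] enc ((615.787353515625, 301.34747314453125), 32.18041229248047)
small rim (np.float64(616.0115866390353), np.float64(299.37873395589736), np.float64(19.160467334306514)) 67.90268753390131
```

Aligned to about 1.7 mm. I'll correct by -0.004 in tool z and lower.

```bash
python3 -m handwheel '[[[0,0,0,0.01,0,-0.004,255],[0,0,0,0.03,0,0,255],[0,0,0,0.05,0,0,255],[0,0,0,0.05,0,0,255],[0,0,0,0.035,0,0,255],[0,0,0,0.02,0,0,255],[0,0,0,0.012,0,0,255],[0,0,0,0.003,0,0,255],[0,0,0,0,0,0,255],[0,0,0,0,0,0,255]]]'; python3 -m handwheel '[[[0,0,0,0.003,0,0,255],[0,0,0,0,0,0,255],[0,0,0,0,0,0,255]]]'; python3 -m handwheel '[[[0,0,0,0.002,0,0,255],[0,0,0,0,0,0,255],[0,0,0,0,0,0,255]]]'
```

```text
time: 32.78
position: [0.6169, 0.302, 0.0494]
eef_rot: [1.504, 0.988, -1.502]
force: [0.4, -0.7, -1.5]
gripper_width: 0.477
time: 33.15
position: [0.6166, 0.3018, 0.0477]
eef_rot: [1.503, 0.988, -1.503]
force: [-0.4, 0.3, -1.6]
gripper_width: 0.474
time: 33.52
position: [0.6166, 0.3018, 0.0469]
eef_rot: [1.503, 0.988, -1.503]
force: [0.2, 1.0, -1.9]
gripper_width: 0.473
```

```bash
python3 -m handwheel '[[[0,0,0,0.002,0,0,255],[0,0,0,0.001,0,0,255],[0,0,0,0,0,0,255],[0,0,0,0,0,0,255]]]'; python3 -m handwheel '[[[0,0,0,0.002,0,0,255],[0,0,0,0,0,0,255],[0,0,0,0,0,0,255]]]'; python3 -c "
from h import *
rgb,d,W,ci=cloud('wrist'); W=W*1000
cop=cv2.cvtColor(rgb,cv2.COLOR_RGB2HSV)[...,1]>100; r=np.hypot(W[...,0]-616.5,W[...,1]-301.3)
for a,b,z in((15,26,112),(27,36,76)):
    q=W[cop&(r>a)&(r<b)&(abs(W[...,2]-z)<8)]; h=q[q[:,2]>np.percentile(q[:,2],95)-5]; print(np.median(h[:,2]).round(1),np.round(circ(h[:,:2]),1))
"
```

```text
time: 34.02
position: [0.6166, 0.3018, 0.0457]
eef_rot: [1.503, 0.988, -1.503]
force: [0.2, -0.2, -0.5]
gripper_width: 0.476
time: 34.4
position: [0.6168, 0.3018, 0.0453]
eef_rot: [1.503, 0.988, -1.502]
force: [-0.7, 0.4, 1.9]
gripper_width: 0.475
113.5 [617.1 301.6  19.2]
77.8 [616.5 301.1  30.3]
```

Contact at 45.3 (expected 45.2), and the rims are 35.7 mm apart (36 expected), so it's seated. Release and retreat straight up.

```bash
python3 -m handwheel '[[[0,0,0,0.001,0,0,255],[0,0,0,0,0,0,110],[0,0,0,0,0,0,90],[0,0,0,0,0,0,60],[0,0,0,0,0,0,30],[0,0,0,0,0,0,0],[0,0,0,-0.02,0,0,0],[0,0,0,-0.05,0,0,0],[0,0,0,-0.1,0,0,0],[0,0,0,-0.1,0,0,0],[0,0,0,-0.1,0,0,0],[0,0,0,-0.05,0,0,0],[0,0,0,0,0,0,0],[0,0,0,0,0,0,0]]]'
python3 - <<'E'
from h import *
rel(616,301,200)
for n in('wrist','top','scene'):
    rgb,d,W,ci=cloud(n); W=W*1000
    cop=cv2.cvtColor(rgb,cv2.COLOR_RGB2HSV)[...,1]>90; r=np.hypot(W[...,0]-616.5,W[...,1]-301.3)
    for a,b,z in((13,26,112),(27,36,76),(52,66,45)):
        q=W[cop&(r>a)&(r<b)&(abs(W[...,2]-z)<6)]
        if len(q)>8: print(n,z,len(q),np.median(q[:,2]).round(1),np.round(circ(q[:,:2]),1))
    if n=='scene': save(cv2.resize(rgb[150:340,150:450],(800,507)),'s4')
rim('top',558,-132,72,32)
E
```

```text
time: 36.2
position: [0.6162, 0.3017, 0.2115]
eef_rot: [1.502, 0.988, -1.504]
force: [-0.7, 0.4, -0.5]
gripper_width: 0.998
t 36.2 tcp [616.2 301.7 211.5] w 0.998 F [-0.7  0.4 -0.5] tool x,z [-0.001 -0.    -1.   ] [-0.397 -0.918  0.001]
shares [0.0289 0.0004 0.0018]
wrist 112 583 113.5 [616.6 301.9  19.3]
wrist 76 513 77.8 [615.9 301.4  30.5]
wrist 45 876 46.4 [615.1 301.1  57.8]
top 112 61 111.7 [617.  301.9  19.5]
top 76 112 75.4 [616.3 300.9  30.6]
top 45 155 44.3 [616.1 299.5  57.4]
scene 112 143 110.1 [618.5 302.3  19.4]
scene 76 154 74.6 [618.  301.4  30.5]
scene 45 301 43.1 [617.1 301.3  58.5]
top n 145 z 71.8 fit [ 558.3 -131.8   30.3] enc ((558.5274047851562, -132.1702423095703), 32.19102096557617)
```

View pics/s4.png

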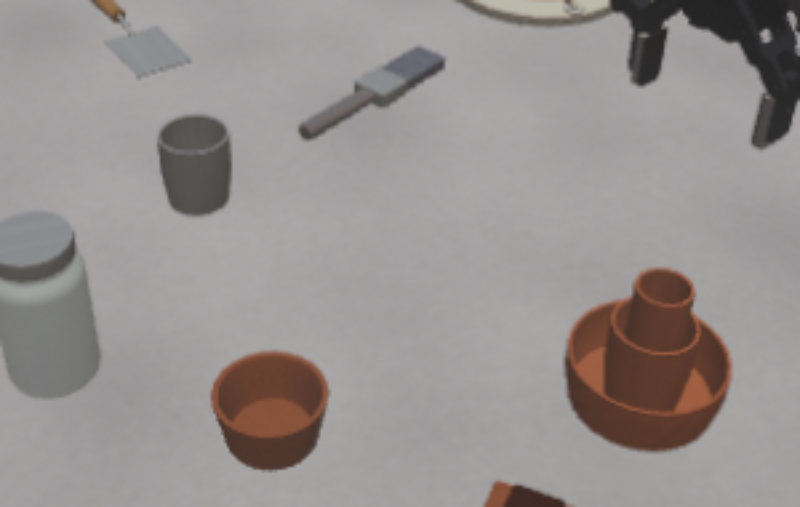

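The three copper moulds are nested upright at about (650,360), the steel mould at (195,165) hasn't moved, and the gripper is clear. Handing in.

```bash
python3 -c "
from bench import manip
print(manip.sign_off())"
```

```text
the job is handed in; nothing more can be done
None
```

The three copper moulds are nested upright on the counter, the middle one inside the wide one and the narrow one inside the middle one. I handed the job in at about 36.5 s of the 58 s allowed.

- **Last checks:** In the top camera the rims stood at 44.3, 75.4 and 111.7 mm; fully seated they would be at 45, 76 and 112. The wrist and scene cameras gave rim gaps within about 1.5 mm of that. The rims are concentric to about 2.5 mm. The steel mould is within 0.5 mm of where it started, and the gripper is clear with no contact.
- **First grasp missed:** The fingers closed just above the middle mould's rim, because the fingertips sit about 40 mm higher than the reported tool position. I worked out that offset from the wrist depth picture and regripped; the mould was not disturbed.
- **Narrow mould placed twice:** On the first try my grip was too low and the fingertips rested on the middle mould's rim. The force stayed under 7 N, with the narrow mould still about 3 mm above its floor. I lifted it out without letting go, stood it on the counter, regripped 9 mm higher, and then set it down to a light contact at the expected height.

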